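# Turn the revolving tray by its spokes to bring the salt to the front

## Task

Bring the salt shaker round to the front: push the spoke handles of the revolving tray with a fingertip until the shaker stands in line with the tongue that sticks out from the tray's foot. Do not touch or lift anything that stands on the tray, keep it all standing in its place there, and leave the things around the tray alone. Finish with the hand clear of everything.

Things in the scene. Friction and masses are not known exactly. Their poses are not given: they have to be found in the camera images.
- stand: fixed pale wooden foot of the revolving tray: a round plate (176 mm across) under the tray with one flat tongue (36 mm wide, 10 mm thick, rounded end) that sticks out from under the tray, reaching 160 mm from the centre. Origin at the centre of its underside, on the worktop and on the turning axis of the tray; the tongue points along its -x axis (the front), its z axis is up
- tray: round wooden revolving tray, 216 mm across with a low rim; turns freely and without end in either direction about the upright axis through its origin (centre of its underside, 18 mm above the worktop). Deck 10 mm above the origin, rim top 24 mm above it. A push of about 1 N on the end of a spoke turns it slowly, 2 to 3 N faster; it stays where it is left (no spring)
- shaker: salt shaker, clear glass with a grey cap, 44 mm across, 90 mm high, standing loose on the tray, its axis 60 mm from the turning axis, midway between two spokes. Origin at the centre of its underside
- tin: closed food tin with a paper label, 58 mm across, 72 mm high, standing loose on the tray 60 mm from the axis. Origin at the centre of its underside
- tub: plastic yoghurt tub with a foil lid, 72 mm across, 71 mm high, standing loose on the tray 60 mm from the axis. Origin at the centre of its underside
- spice: spice jar with a broad screw cap, 46 mm across, 109 mm high, standing loose on the tray 60 mm from the axis. Origin at the centre of its underside
- mandarin_a: loose mandarin on the worktop in front of the sink, near the tea light, 49 mm across, 48 mm high; origin at its underside
- candle: small tea light on the worktop, 38 mm across, 18 mm high; origin at the centre of its underside
- spoke_0: one of four identical spoke handles on the tray's rim, a quarter turn apart: a steel rod 11 mm thick that rises outward to a wooden ball of 19 mm, whose centre is 175 mm from the turning axis, 75 mm above the worktop. Origin on the turning axis, 18 mm up; the rod lies along its +x axis. 155 mm from the axis the rod's centre is 62 mm above the worktop; outside the rim nothing but the foot's tongue is under the rods
- spoke_1: one of four identical spoke handles on the tray's rim, a quarter turn apart: a steel rod 11 mm thick that rises outward to a wooden ball of 19 mm, whose centre is 175 mm from the turning axis, 75 mm above the worktop. Origin on the turning axis, 18 mm up; the rod lies along its +x axis. 155 mm from the axis the rod's centre is 62 mm above the worktop; outside the rim nothing but the foot's tongue is under the rods
- spoke_2: one of four identical spoke handles on the tray's rim, a quarter turn apart: a steel rod 11 mm thick that rises outward to a wooden ball of 19 mm, whose centre is 175 mm from the turning axis, 75 mm above the worktop. Origin on the turning axis, 18 mm up; the rod lies along its +x axis. 155 mm from the axis the rod's centre is 62 mm above the worktop; outside the rim nothing but the foot's tongue is under the rods
- spoke_3: one of four identical spoke handles on the tray's rim, a quarter turn apart: a steel rod 11 mm thick that rises outward to a wooden ball of 19 mm, whose centre is 175 mm from the turning axis, 75 mm above the worktop. Origin on the turning axis, 18 mm up; the rod lies along its +x axis. 155 mm from the axis the rod's centre is 62 mm above the worktop; outside the rim nothing but the foot's tongue is under the rods
Things that resemble listed ones, but are neither listed nor needed, are in the scene too. Leave any red or turquoise look-alike of the tub alone.

How it is judged:
On the way, in this order (a step that is already met when the one before it is completed fails the run):
1. a finger pushes on a spoke handle ((contact force between the fingers and spoke_0 above 0.1 N or contact force between the fingers and spoke_1 above 0.1 N or contact force between the fingers and spoke_2 above 0.1 N or contact force between the fingers and spoke_3 above 0.1 N)), for 0.02 s.
2. the shaker stands in front, in line with the tongue (x of shaker in the frame of stand below -0.04 m and y of shaker in the frame of stand between -0.016 and 0.016 m), for 0.2 s.
At the end, for the whole second after the job is handed in: The shaker is at rest on the tray on the tongue's side, its axis within 16 mm of the tongue's centre line (about 15 degrees of turn); the four things on the tray stand upright (within 0.1 rad) on its deck, each 48 to 72 mm from the turning axis (all of step 2 and linear speed of shaker below 0.01 m/s and angle between each of shaker, tin, tub, spice's own z axis and vertical below 0.1 rad and horizontal distance between shaker and tray between 0.048 and 0.072 m and z of shaker in the frame of tray between 0.005 and 0.015 m and horizontal distance between tin and tray between 0.048 and 0.072 m and z of tin in the frame of tray between 0.005 and 0.015 m and horizontal distance between tub and tray between 0.048 and 0.072 m and z of tub in the frame of tray between 0.005 and 0.015 m and horizontal distance between spice and tray between 0.048 and 0.072 m and z of spice in the frame of tray between 0.005 and 0.015 m); the robot touches nothing.
It fails at once if the hand or arm touches a thing standing on the tray (over 1 N) (contact force between any of the fingers, the arm and shaker above 1 N or contact force between any of the fingers, the arm and tin above 1 N or contact force between any of the fingers, the arm and tub above 1 N or contact force between any of the fingers, the arm and spice above 1 N).
It fails at once if a thing on the tray is lifted or tipped (z of any of shaker, tin, tub, spice in the frame of tray above 0.025 m or angle between any of shaker, tin, tub, spice's own z axis and vertical above 0.35 rad).
It fails at once if the mandarin or the tea light is moved by more than 15 mm (distance of any of mandarin_a, candle from where it was at the start of the episode above 0.015 m).
It also fails if it takes over 67 s, if anything falls off the work surface, if the arm or the gripper's body presses on something with over 40 N, if the wrist force passes 120 N, or if a joint passes its speed limit or range.

## Robot

A 6-joint arm with a two-finger parallel gripper is mounted at the origin on a cart in front of the work surface, level with it; the furniture and walls round the work are solid. World frame = base frame: x ahead of the robot, y to its left, z up, the work surface at z = 0. Lengths are in m, angles in rad, forces in N, time in s.
With the tool pointing down it reaches from about 0.35 to 0.925 m from the base axis. Payload 6.4 kg.
Tool frame: the origin (TCP) lies at the very end of the fingers, on their centre line; the grasp point (between the pads) lies 19 mm behind it; z points along the fingers, y is the line along which they close (so a half turn about z gives the same grasp; the last joint's range is limited). The gripper opens to 94 mm and grips with 3 to 60 N. Pads are 16 mm wide; open, the fingers measure 119 mm over their backs; the gripper's body (75 mm by 177 mm) begins 78 mm behind the grasp point.
Start: joints at [0.931, 0.245, 1.558, -0, 1.339, -0.174], TCP at [0.292, 0.581, 0.205] pointing down, gripper open.
Joint ranges: [-3.13, 3.13], [-1.02, 2.26], [0.13, 2.54], [-0.95, 4.09], [0.21, 2.88], [-2.74, 2.74]. Speed limits (rad/s): [2.57, 2.57, 3.14, 3.14, 3.14, 3.14].

## Interface

Orientations are given as a 3x3 rotation matrix whose columns are the frame's x, y, z axes.
In Python, from bench import robot gives the robot as it stands.
- The arm moves only by the tool apply_moves, never from a script. Its argument "increments" is a list of rows, each a list of 7 numbers: the shift along the world's x, y, z in cm, then the turn, a rotation vector about the world's x, y, z in rad, then the opening, from 0 (shut) to 1 (fully open). In form: [[x, y, z, ax, ay, az, hand], ...]. A call has 1 to 20 rows; each row is the pose to reach, as a shift and turn from the pose commanded when the call began; what a row does not reach only later rows make up. A row lasts 1/12 s, in which the tool goes at most 41.7 mm and 7.16 degrees, less where a joint would pass 70% of its speed; a pose out of reach is approached as far as the arm can. A call with a gripper value outside its range is refused whole. The fingers move at their own pace and stop on an object; "force" is the grip in N (left out, the last holds). Time passes only in rows, so rows that repeat a pose let the fingers close. It gives the time, the measured TCP pose, the force, the opening and the grip force at its end, in the units of the state.
- robot.get_state(): the state, without advancing time (a new reading comes with each control period).
- robot.snapshot(name): name is "scene" or "top"; returns (picture, depth): 400x640x3 uint8, blue, green, red; 400x640 float32, m along the optical axis (not along the pixel's ray), 0 where there is no reading.
- robot.get_calibration(name): a dict with "mtx" (3x3 intrinsics, pixels), "origin" and "rotation" of the camera in the world. Camera axes: x right, y up, looking along -z (the intrinsics and any distortion apply to the point x, -y, -z); pixel columns grow to the right and rows downward; lengths in m; the calibration is good to about 2 mm. A picture is of the moment at which its call begins. get_calibration takes no time and is no camera call.
- robot.job_done(): hands the job in; it is judged then, once.
Trained networks look in the newest picture that a camera, given by its name, has taken for a name from the list of things; names that differ only in an ending like _2 or _b are one class to them, and where a whole thing is asked for, a point or a joint stands for the part that bears it (a point fixed in the world has none). Each returns a list of dicts, best first, with "score" (0 to 1); they miss things now and then, are a little off and sometimes report something else, mostly with a low value. They report only what shows in the picture. A call takes as long as a camera call. They do not tell look-alikes from the thing itself.
- robot.spot_in(camera, name): "rect" ([centre column, centre row, width, height] in pixels, round what is visible of it).
- robot.mark_of(camera, name): "location" ([column, row] in pixels: a listed point, or the origin of a listed thing).
The state is a dict: "t": time; "joint_pos": joint angles; "qvel": joint speeds; "joint_efforts": joint torques, N m; "eef_pos": TCP position; "eef_rot": TCP orientation; "wrist_force": force on the tool from outside, world axes, zero at the start; "wrist_torque": the same for the moment, N m; "opening": finger opening in m; "finger_force": force on a finger pad.
Only numpy, scipy, OpenCV 4.12 (cv2) and the standard library are available. Lean on these libraries where they do the work, as an engineer would, in place of code of your own. Each camera call takes 0.05 s, during which the arm holds its last target. There are 200 camera calls.

## Working session

There is one attempt and no reset: what is moved stays moved. The work goes in short steps, Python scripts to look and compute and a tool call to move; the robot and the scene stay as the last step left them, time stands still between calls to the robot, and variables do not carry over. Pictures are saved under pics/ and viewed, at most 10 in all, crops included, and the job is handed in when it is done.

Besides the shell and the picture viewer there is one more tool, called after ">>>" in YAML: its name, and indented under it one key for each argument. apply_moves: Moves the arm, as the interface text tells. Its arguments: {"type":"object","properties":{"increments":{"type":"array"},"force":{"type":"number"}},"required":["increments"]}

```bash
mkdir -p pics; cat > h.py <<'E'
import numpy as np, cv2
from bench import robot
def ray(cam,px,z):
    c=robot.get_calibration(cam);K=np.array(c["mtx"]);R=np.array(c["rotation"]);o=np.array(c["origin"])
    d=np.linalg.inv(K)@[px[0],px[1],1];d=R@(d*[1,-1,-1]);return o+d*(z-o[2])/d[2]
def pts(cam,depth):
    c=robot.get_calibration(cam);K=np.array(c["mtx"]);R=np.array(c["rotation"]);o=np.array(c["origin"])
    v,u=np.mgrid[:400,:640];d=np.stack([(u-K[0,2])/K[0,0],-(v-K[1,2])/K[1,1],-np.ones_like(u)],-1)*depth[...,None]
    return d@R.T+o
E
python3 - <<'E'
from h import *
for cam in("top","scene"):
    p,d=robot.snapshot(cam);cv2.imwrite(f"pics/{cam}0.png",p);np.save(cam+"0.npy",d)
    print(cam,robot.get_calibration(cam)["origin"], robot.get_calibration(cam).keys())
    for n,z in(("stand",0),("tray",.018),("shaker",.028),("tin",.028),("tub",.028),("spice",.028),("mandarin_a",0),("candle",0),("spoke_0",.018)):
        for q in robot.mark_of(cam,n)[:4]: print(n,round(q["score"],2),np.round(q["location"]),ray(cam,q["location"],z)[:2].round(3))
    for n in("spoke_0","shaker"):
        for q in robot.spot_in(cam,n)[:5]: print("box",n,round(q["score"],2),np.round(q["rect"]))
print(robot.get_state()["eef_rot"])
E
```

```text
top [ 0.35542905 -0.24578113  1.25463855] dict_keys(['mtx', 'origin', 'rotation'])
tray 0.94 [335. 190.] [ 0.554 -0.288]
shaker 0.53 [345. 178.] [ 0.586 -0.315]
shaker 0.48 [352. 204.] [ 0.508 -0.336]
tin 0.61 [321. 212.] [ 0.486 -0.247]
tin 0.54 [322. 180.] [ 0.58  -0.246]
tub 0.8 [433. 242.] [ 0.403 -0.573]
tub 0.79 [403. 267.] [ 0.33  -0.487]
tub 0.62 [349. 176.] [ 0.592 -0.328]
tub 0.23 [204. 218.] [0.461 0.096]
spice 0.71 [319. 178.] [ 0.587 -0.238]
mandarin_a 0.65 [242. 235.] [ 0.414 -0.011]
candle 0.6 [205. 217.] [0.465 0.103]
box spoke_0 0.65 [385. 183.  30.  10.]
box spoke_0 0.48 [284. 199.  26.   4.]
box shaker 0.61 [201. 222.  10.  14.]
box shaker 0.45 [352. 202.  16.  20.]
box shaker 0.44 [337. 191. 128. 129.]
scene [-0.1247554   0.17690287  0.58415051] dict_keys(['mtx', 'origin', 'rotation'])
tray 0.79 [332. 202.] [ 0.533 -0.279]
shaker 0.94 [355. 196.] [ 0.515 -0.341]
shaker 0.39 [332. 205.] [ 0.509 -0.264]
tin 0.81 [331. 210.] [ 0.495 -0.25 ]
tub 0.97 [447. 223.] [ 0.307 -0.462]
tub 0.93 [451. 196.] [ 0.382 -0.557]
tub 0.81 [335. 184.] [ 0.59  -0.327]
spice 0.73 [309. 192.] [ 0.591 -0.245]
mandarin_a 0.88 [258. 271.] [ 0.424 -0.018]
candle 0.75 [202. 279.] [0.462 0.092]
box spoke_0 0.61 [373. 168.  15.  22.]
box spoke_0 0.6 [291. 209.  31.  12.]
box spoke_0 0.45 [294. 161.  11.  15.]
box spoke_0 0.43 [376. 214.  29.   7.]
box shaker 0.74 [358. 184.  14.  37.]
[[-8.93461285e-01  4.49140215e-01  2.70837419e-06]
 [ 4.49140215e-01  8.93461285e-01  1.96136431e-05]
 [ 6.38944840e-06  1.87404706e-05 -1.00000000e+00]]
```

View pics/top0.png

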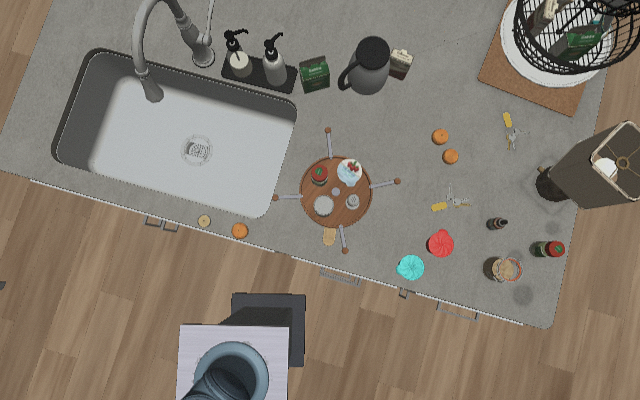

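View pics/scene0.png

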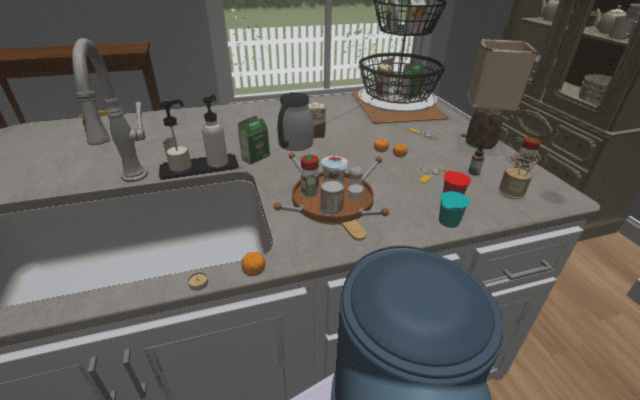

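The top view shows the tray centred near (335,191), its balls near (327,130), (397,181), (345,250) and (276,197), and the tongue at about (329,237). The shaker candidate is the grey cap at (352,202). The scene view agrees, with the cap at (356,172). The red pot at (441,243) and turquoise pot at (411,267) are the tub look-alikes. I'll confirm the shaker in one enlarged crop.

```bash
python3 - <<'E'
from h import *
p=cv2.imread("pics/top0.png")[115:265,260:410];cv2.imwrite("pics/crop0.png",cv2.resize(p,(600,600),interpolation=cv2.INTER_CUBIC))
B=[(327,130),(397,181),(345,250),(276,197)]
W=[ray("top",b,.075)[:2] for b in B];c=np.mean(W,0);print("centre",c.round(3))
for b,w in zip(B,W): v=w-c;print(b,w.round(3),np.hypot(*v).round(3),np.degrees(np.arctan2(v[1],v[0])).round(1))
for n,px,z in(("tongue end",(327,245),.01),("tongue mid",(329,238),.01),("shaker cap",(352,202),.118),("shaker foot",(352,204),.028)):
    w=ray("top",px,z)[:2];v=w-c;print(n,w.round(3),np.hypot(*v).round(3),np.degrees(np.arctan2(v[1],v[0])).round(1))
d=np.load("top0.npy");P=pts("top",d)
for uv in B+[(352,202),(329,238)]: print(uv,P[uv[1],uv[0]].round(3))
print(P[360:400:10,180:300:20,2].round(2))
E
```

```text
centre [ 0.546 -0.288]
(327, 130) [ 0.718 -0.259] 0.175 9.6
(397, 181) [ 0.572 -0.461] 0.175 -81.4
(345, 250) [ 0.374 -0.316] 0.174 -171.1
(276, 197) [ 0.52  -0.118] 0.173 98.8
tongue end [ 0.389 -0.266] 0.159 171.9
tongue mid [ 0.409 -0.272] 0.138 173.0
shaker cap [ 0.504 -0.331] 0.06 -135.1
shaker foot [ 0.51  -0.337] 0.061 -126.7
(327, 130) [ 0.716 -0.259  0.084]
(397, 181) [ 0.571 -0.46   0.084]
(345, 250) [ 0.374 -0.315  0.088]
(276, 197) [ 0.518 -0.119  0.084]
(352, 202) [ 0.504 -0.331  0.114]
(329, 238) [ 0.409 -0.272  0.012]
[[ 0.    0.01  0.06  0.04  0.01  0.  ]
 [ 0.    0.01  0.28  0.1   0.02  0.  ]
 [-0.    0.3   0.31  0.25  0.01 -0.  ]
 [ 0.    0.32  0.33  0.29  0.01  0.  ]]
```

View pics/crop0.png

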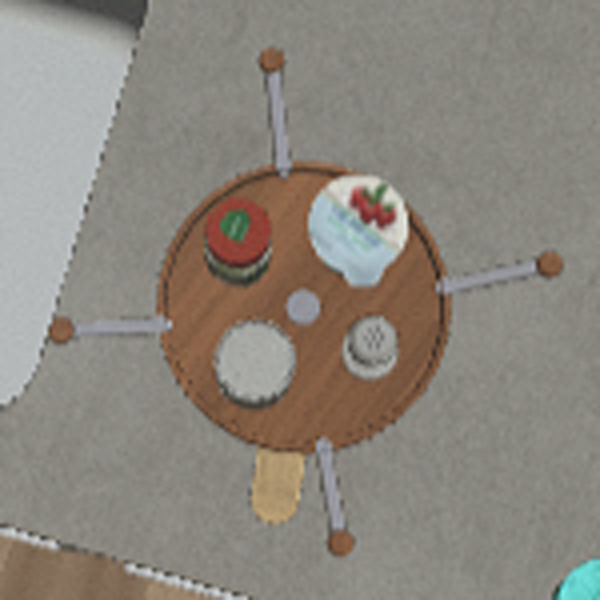

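The crop confirms the shaker as the glass with the grey perforated cap at (353,201). It sits midway between the right and front spokes, 60 mm from the axis as described, and next to the silver-topped tin at (324,205). The centre is at (0.546,-0.288), the tongue at about 172°, the shaker at about -126°, so it needs about 62° clockwise. I'll push the right spoke (-81°) towards the front, starting from its far side.

>>> apply_moves:
  increments:
    - [32, -101, 4, 0, 0, -1.1, 0]
    - [32, -101, 4, 0, 0, -1.1, 0]
    - [32, -101, 4, 0, 0, -1.1, 0]
    - [32, -101, 4, 0, 0, -1.1, 0]
    - [32, -101, 4, 0, 0, -1.1, 0]
    - [32, -101, 4, 0, 0, -1.1, 0]
    - [32, -101, 4, 0, 0, -1.1, 0]
    - [32, -101, 4, 0, 0, -1.1, 0]
    - [32, -101, 4, 0, 0, -1.1, 0]
    - [32, -101, 4, 0, 0, -1.1, 0]
    - [32, -101, 4, 0, 0, -1.1, 0]
    - [32, -101, 4, 0, 0, -1.1, 0]
    - [32, -101, 4, 0, 0, -1.1, 0]
    - [32, -101, 4, 0, 0, -1.1, 0]
    - [32, -101, 4, 0, 0, -1.1, 0]
    - [32, -101, 4, 0, 0, -1.1, 0]
    - [32, -101, 4, 0, 0, -1.1, 0]
    - [32, -101, 4, 0, 0, -1.1, 0]
    - [32, -101, 4, 0, 0, -1.1, 0]
    - [32, -101, 4, 0, 0, -1.1, 0]

```text
t: 2.87
eef_pos: [0.5437, -0.2153, 0.2371]
eef_rot: [[-0.004, 1.0, 0.0], [1.0, 0.004, -0.0], [-0.0, 0.0, -1.0]]
wrist_force: [0.8, 0.6, -0.1]
opening: 0.0004
finger_force: 0.0
```

>>> apply_moves:
  increments:
    - [7, -21, 0, 0, 0, 0, 0]
    - [7, -21, 0, 0, 0, 0, 0]
    - [7, -21, 0, 0, 0, 0, 0]
    - [7, -21, 0, 0, 0, 0, 0]
    - [7, -21, 0, 0, 0, 0, 0]
    - [7, -21, 0, 0, 0, 0, 0]
    - [7, -21, 0, 0, 0, 0, 0]
    - [7, -21, 0, 0, 0, 0, 0]
    - [7, -21, 0, 0, 0, 0, 0]
    - [7, -21, 0, 0, 0, 0, 0]

```text
t: 3.7
eef_pos: [0.6135, -0.4216, 0.2374]
eef_rot: [[-0.006, 1.0, 0.0], [1.0, 0.006, 0.0], [0.0, 0.0, -1.0]]
wrist_force: [0.4, -0.7, -0.0]
opening: 0.0008
finger_force: 0.0
```

>>> apply_moves:
  increments:
    - [0, -0.7, -4, 0, 0, 0, 0]
    - [0, -0.7, -8, 0, 0, 0, 0]
    - [0, -0.7, -12, 0, 0, 0, 0]
    - [0, -0.7, -15, 0, 0, 0, 0]
    - [0, -0.7, -17, 0, 0, 0, 0]
    - [0, -0.7, -18.5, 0, 0, 0, 0]
    - [0, -0.7, -19.2, 0, 0, 0, 0]
    - [0, -0.7, -19.2, 0, 0, 0, 0]
    - [0, -0.7, -19.2, 0, 0, 0, 0]

```text
t: 4.45
eef_pos: [0.6143, -0.4303, 0.0465]
eef_rot: [[-0.005, 1.0, 0.002], [1.0, 0.005, -0.001], [-0.002, 0.002, -1.0]]
wrist_force: [0.7, -1.1, 0.4]
opening: 0.0005
finger_force: 0.0
```

```bash
python3 - <<'E'
from h import *
for cam in("top","scene"):
    p,_=robot.snapshot(cam)
    if cam=="scene": q=p[100:250,240:440]
    else: q=p[100:250,260:460]
    cv2.imwrite(f"pics/{cam}1.png",cv2.resize(q,(800,600),interpolation=cv2.INTER_CUBIC))
c=np.array([.546,-.288])
for f in range(-63,-139,-5):
    a=np.radians(f);w=c+.156*np.array([np.cos(a),np.sin(a)]);print(f,((w-[.6135,-.4286])*100).round(1))
E
```

```text
-63 [0.3 0.2]
-68 [-0.9 -0.4]
-73 [-2.2 -0.9]
-78 [-3.5 -1.2]
-83 [-4.8 -1.4]
-88 [-6.2 -1.5]
-93 [-7.6 -1.5]
-98 [-8.9 -1.4]
-103 [-10.3  -1.1]
-108 [-11.6  -0.8]
-113 [-12.8  -0.3]
-118 [-14.1   0.3]
-123 [-15.2   1. ]
-128 [-16.4   1.8]
-133 [-17.4   2.7]
-138 [-18.3   3.6]
```

View pics/scene1.png

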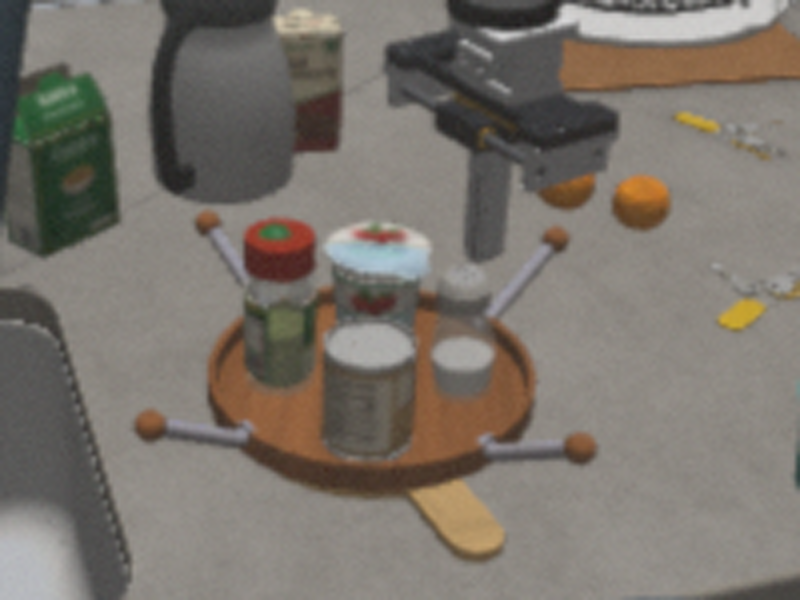

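The scene view shows the closed fingers standing behind the right spoke (ball at crop (556,237)), clear of the shaker. I'll push along the arc.

>>> apply_moves:
  increments:
    - [-0.6, -0.3, 0, 0, 0, 0, 0]
    - [-1.2, -0.6, 0, 0, 0, 0, 0]
    - [-1.6, -0.8, 0, 0, 0, 0, 0]
    - [-2, -0.9, 0, 0, 0, -0.02, 0]
    - [-2.4, -1, 0, 0, 0, -0.04, 0]
    - [-2.8, -1.1, 0, 0, 0, -0.06, 0]
    - [-3.2, -1.2, 0, 0, 0, -0.08, 0]
    - [-3.6, -1.2, 0, 0, 0, -0.1, 0]
    - [-4, -1.3, 0, 0, 0, -0.12, 0]
    - [-4.4, -1.4, 0, 0, 0, -0.14, 0]
    - [-4.8, -1.4, 0, 0, 0, -0.17, 0]
    - [-5.2, -1.4, 0, 0, 0, -0.2, 0]
    - [-5.6, -1.5, 0, 0, 0, -0.22, 0]
    - [-6, -1.5, 0, 0, 0, -0.24, 0]
    - [-6.4, -1.5, 0, 0, 0, -0.26, 0]
    - [-6.8, -1.5, 0, 0, 0, -0.28, 0]
    - [-7.2, -1.5, 0, 0, 0, -0.3, 0]
    - [-7.6, -1.5, 0, 0, 0, -0.33, 0]
    - [-8.2, -1.4, 0, 0, 0, -0.36, 0]
    - [-8.9, -1.4, 0, 0, 0, -0.4, 0]

```text
t: 6.22
eef_pos: [0.5242, -0.4438, 0.0449]
eef_rot: [[0.387, 0.922, 0.0], [0.922, -0.387, 0.0], [0.0, 0.0, -1.0]]
wrist_force: [1.5, -0.1, -0.1]
opening: 0.0007
finger_force: 0.8
```

```bash
cat > a.py <<'E'
from h import *
import sys
p,d=robot.snapshot("top");cv2.imwrite(f"pics/{sys.argv[1]}.png",cv2.resize(p[100:280,240:450],(700,600),interpolation=cv2.INTER_CUBIC))
# balls: brownish pixels at ~ball height, ring 165..185 mm
P=pts("top",d);c=np.array([.546,-.288]);v=P[...,:2]-c;r=np.hypot(v[...,0],v[...,1])
m=((r>.16)&(r<.19)&(P[...,2]>.068)&(P[...,2]<.095)).astype(np.uint8)
n,l,s,ce=cv2.connectedComponentsWithStats(m)
for i in range(1,n):
    if s[i,4]>=6: w=ray("top",ce[i],.08)[:2]-c;print(s[i,4],ce[i].round(1),np.hypot(*w).round(3),np.degrees(np.arctan2(w[1],w[0])).round(1))
s=robot.get_state();print(s["t"],s["eef_pos"],s["wrist_force"])
E
python3 a.py a1
```

```text
45 [351.9 132.1] 0.171 -14.5
44 [277.7 172.4] 0.173 75.3
6.2667 [ 0.52279387 -0.44380894  0.04460449] [ 0.14082644 -0.98760132 -0.36000882]
```

>>> apply_moves:
  increments:
    - [-0.4, 0.1, 0, 0, 0, -0.03, 0]
    - [-0.9, 0.2, 0, 0, 0, -0.06, 0]
    - [-1.4, 0.3, 0, 0, 0, -0.09, 0]
    - [-1.8, 0.4, 0, 0, 0, -0.12, 0]
    - [-2.3, 0.5, 0, 0, 0, -0.15, 0]
    - [-2.7, 0.6, 0, 0, 0, -0.18, 0]
    - [-3.1, 0.8, 0, 0, 0, -0.21, 0]
    - [-3.5, 0.9, 0, 0, 0, -0.24, 0]
    - [-3.9, 1.1, 0, 0, 0, -0.27, 0]
    - [-4.3, 1.3, 0, 0, 0, -0.3, 0]
    - [-4.8, 1.5, 0, 0, 0, -0.33, 0]
    - [-5.2, 1.7, 0, 0, 0, -0.36, 0]
    - [-5.6, 1.9, 0, 0, 0, -0.38, 0]
    - [-6.0, 2.2, 0, 0, 0, -0.4, 0]
    - [-6.3, 2.4, 0, 0, 0, -0.42, 0]
    - [-6.7, 2.7, 0, 0, 0, -0.44, 0]
    - [-7.1, 2.9, 0, 0, 0, -0.46, 0]
    - [-7.5, 3.2, 0, 0, 0, -0.48, 0]
    - [-7.8, 3.5, 0, 0, 0, -0.5, 0]
    - [-8.0, 3.7, 0, 0, 0, -0.5, 0]

```text
t: 7.93
eef_pos: [0.4439, -0.4068, 0.0449]
eef_rot: [[0.781, 0.625, -0.0], [0.625, -0.781, -0.0], [-0.0, -0.0, -1.0]]
wrist_force: [0.1, -0.7, 0.6]
opening: 0.0005
finger_force: 0.5
```

```bash
python3 a.py a2
```

```text
42 [296.1 144.4] 0.172 42.6
44 [380.8 149.4] 0.172 -47.3
42 [290.  228.9] 0.172 132.4
7.9833 [ 0.44370812 -0.40636288  0.04477284] [ 0.35262303 -0.85931968  0.25805618]
```

>>> apply_moves:
  increments:
    - [-0.2, 0.2, 0, 0, 0, 0, 0]
    - [-0.4, 0.4, 0, 0, 0, 0, 0]
    - [-0.6, 0.6, 0, 0, 0, 0, 0]
    - [-0.8, 0.8, 0, 0, 0, 0, 0]
    - [-0.9, 1.0, 0, 0, 0, 0, 0]
    - [-1.0, 1.1, 0, 0, 0, 0, 0]
    - [-1.0, 1.1, 0, 0, 0, 0, 0]
    - [-0.4, 0.4, 0, 0, 0, 0, 0]
    - [0.4, -0.8, 0, 0, 0, 0, 0]
    - [1.0, -2.0, 0, 0, 0, 0, 0]
    - [1.0, -2.5, 0, 0, 0, 0, 0]
    - [1.0, -2.5, 2, 0, 0, 0, 0]
    - [1.0, -2.5, 6, 0, 0, 0, 0]
    - [1.0, -2.5, 10, 0, 0, 0, 0]
    - [1.0, -2.5, 14, 0, 0, 0, 0]
    - [1.0, -2.5, 18, 0, 0, 0, 0]
    - [0, -6, 20, 0, 0, 0, 0]
    - [-1, -10, 20, 0, 0, 0, 0]
    - [-2, -14, 20, 0, 0, 0, 0]
    - [-2, -14, 20, 0, 0, 0, 0]

```text
t: 9.65
eef_pos: [0.4215, -0.5528, 0.2444]
eef_rot: [[0.784, 0.621, -0.001], [0.621, -0.784, -0.002], [-0.002, 0.001, -1.0]]
wrist_force: [0.3, -0.6, -1.3]
opening: 0.0004
finger_force: 0.0
```

```bash
python3 a.py a3
```

```text
45 [300.5 141.2] 0.172 37.4
43 [384.3 153.8] 0.171 -52.7
45 [286.4 224.4] 0.173 127.0
45 [372.5 238.1] 0.172 -143.0
9.7 [ 0.4225964  -0.54990105  0.24386337] [-0.0442346  -0.00692603 -0.09741014]
```

View pics/a3.png

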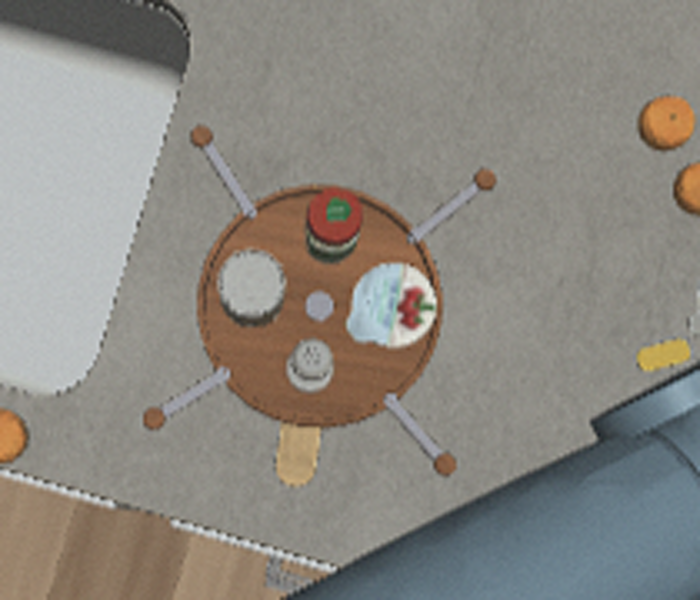

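The shaker at crop (310,364) now stands in line with the tongue at (299,455) and the hub at (320,306). The spoke sits at -143°, as planned. Everything on the tray is upright and the hand is clear, so I'll hand in.

```bash
python3 -c "
from bench import robot
print(robot.job_done())"
```

```text
the job is handed in; nothing more can be done
None
```

I turned the tray about 62° clockwise by pushing one spoke; the last picture shows the shaker in line with the tongue, everything on the tray upright and the hand clear, and the job is handed in (no verdict was returned).

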